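Line up the ratchet sockets by size on their wooden strip

ROBOT

A 7-joint arm with a two-finger parallel gripper is mounted at the origin on the work surface. World frame = base frame: x ahead of the robot, y to its left, z up, the work surface at z = 0. Lengths are in m, angles in rad, forces in N, time in s.
With the tool pointing down it reaches from about 0.4 to 0.85 m from the base axis. Payload 6.9 kg.
Tool frame: the origin (TCP) lies between the finger pads; the fingertips stand 17 mm ahead of it and the grasp point (between the pads) lies 2 mm behind it; z points along the fingers, y is the direction in which the jaws open and shut (so a half turn about z gives the same grasp; the last joint's range is limited). The gripper opens to 85 mm and grips with 20 to 120 N. Pads are 22 mm wide; open, the fingers measure 114 mm over their backs; the gripper's body (76 mm by 85 mm) begins 54 mm behind the grasp point. The pads swing forward as they close: fully open they stand 13 mm farther back than shut.
Start: joints at [1.294, 0.507, -0.238, 1.5, 0.126, 1.149, -0.155], TCP at [0.233, -0.58, 0.248] pointing down, gripper open.
Joint ranges: [-3.08, 3.08], [-0.24, 2.05], [-1.43, 1.35], [0, 2.5], [-1.52, 4.66], [0.17, 1.96], [-2.89, 2.89]. Speed limits (rad/s): [2.39, 2.39, 3.14, 3.14, 3.14, 3.14, 3.14].

INTERFACE

Orientations are given as a unit quaternion [x, y, z, w].
In Python, from cell import ctrl gives the robot as it stands.
- The arm moves only by the shell command python3 -m jog 'ROWS' [FORCE]. ROWS is JSON, a list that holds one entry, the list of rows, each a list of 5 numbers: the shift along the tool's x, y, z in m, then the turn about the tool's z in rad, then the opening, from 0 (shut) to 1 (fully open). A call has 1 to 8 rows; each row is the pose to reach, as a shift and turn from the pose commanded when the call began, along the tool's axes at that moment; what a row does not reach only later rows make up. A row lasts 1/8 s, in which the tool goes at most 62.5 mm and 10.7 degrees, less where a joint would pass 70% of its speed; a pose out of reach is approached as far as the arm can. A call with a gripper value outside its range is refused whole. The fingers move at their own pace and stop on an object; FORCE is the grip in N (left out, the last holds). Time passes only in rows, so rows that repeat a pose let the fingers close. It gives the time, the measured TCP pose, the force and the opening at its end, in the units of the state.
- ctrl.sense(): the state, without advancing time (a new reading comes with each control period).
- ctrl.grab_frame(name): name is "side" or "top"; returns a dict with "frame" (400x640x3 uint8, blue, green, red), "fovy" (degrees; the focal length in pixels is half the picture's height over the tangent of half this angle, whatever the lens; pixels are square), "cx", "cy" (the principal point, pixels), "rvec" (rotation vector, rad) and "tvec" (3), from world to camera coordinates, as OpenCV has them. Camera axes: x right, y down, z forward; pixel columns grow to the right and rows downward; lengths in m; the calibration is good to about 2 mm. A picture is of the moment at which its call begins. There is no depth.
- ctrl.sign_off(): hands the job in, once; it reports no verdict.
The state is a dict: "time_s": time; "q": joint angles; "joint_vel": joint speeds; "joint_efforts": joint torques, N m; "tcp_pos": TCP position; "eef_rot": TCP orientation; "ft_force": force on the tool from outside, world axes, zero at the start; "wrist_torque": the same for the moment, N m; "finger_gap": finger opening in m.
Only numpy, scipy, OpenCV 4.12 (cv2) and the standard library are available. Lean on these libraries where they do the work, as an engineer would, in place of code of your own. Each camera call takes 0.05 s, during which the arm holds its last target. There are 200 camera calls.

TASK

Stand the four loose steel sockets on the wooden socket strip, one centred on each round mark, in order of size: the largest next to the raised end block, down to the smallest at the open end. Leave each standing upright with its open end up, and leave the screwdriver and the spring clamp where they lie.

Things in the scene. Friction and masses are not known exactly. Their poses are not given: they have to be found in the camera images.
- socket1: the smallest of four loose plain steel sockets for a ratchet (round, open end up, like a short thick tube closed half way down): 24 mm across, 36 mm tall, standing upright on the counter at the start. Origin at the centre of its underside, z up along its axis. All four differ only in size; each is wider and taller than the one before: 24 x 36, 32 x 44, 40 x 52 and 48 x 60 mm
- socket2: the second smallest of four loose plain steel sockets for a ratchet (round, open end up, like a short thick tube closed half way down): 32 mm across, 44 mm tall, standing upright on the counter at the start. Origin at the centre of its underside, z up along its axis. All four differ only in size; each is wider and taller than the one before: 24 x 36, 32 x 44, 40 x 52 and 48 x 60 mm
- socket3: the second largest of four loose plain steel sockets for a ratchet (round, open end up, like a short thick tube closed half way down): 40 mm across, 52 mm tall, standing upright on the counter at the start. Origin at the centre of its underside, z up along its axis. All four differ only in size; each is wider and taller than the one before: 24 x 36, 32 x 44, 40 x 52 and 48 x 60 mm
- socket4: the largest of four loose plain steel sockets for a ratchet (round, open end up, like a short thick tube closed half way down): 48 mm across, 60 mm tall, standing upright on the counter at the start. Origin at the centre of its underside, z up along its axis. All four differ only in size; each is wider and taller than the one before: 24 x 36, 32 x 44, 40 x 52 and 48 x 60 mm
- mark1: round mark (thin dark ring, 54 mm across) on the fixed wooden strip, at the open end, farthest from the raised block. Origin at its centre on the strip's flat top, 14 mm above the counter; x along the row towards the block, y across the strip. The four marks lie in a straight row, 66 mm apart; fingers that close across the strip clear the neighbours
- mark2: round mark (thin dark ring, 54 mm across) on the fixed wooden strip, second from the open end. Origin at its centre on the strip's flat top, 14 mm above the counter; x along the row towards the block, y across the strip. The strip is 294 mm long, 70 mm wide, and may lie at any angle
- mark3: round mark (thin dark ring, 54 mm across) on the fixed wooden strip, third from the open end. Origin at its centre on the strip's flat top, 14 mm above the counter; x along the row towards the block, y across the strip. 
- mark4: round mark (thin dark ring, 54 mm across) on the fixed wooden strip, right beside the raised block. Origin at its centre on the strip's flat top, 14 mm above the counter; x along the row towards the block, y across the strip. The block, on one end only: dark wood, 20 mm thick, 70 mm wide, rising 30 mm above the strip, its face 39 mm from this centre
- screwdriver: bystander to leave where it is: loose screwdriver, 200 mm long, with a wooden handle 26 mm thick, lying on the counter. Origin near its middle on the underside, x along it towards the tip
- clamp: bystander to leave where it is: loose red spring clamp of two crossed arms lying flat, about 95 x 60 mm and 22 mm high. Origin at its middle on the underside, x along it, from the black jaw tips towards the arms' ends

How it is judged:
By the outcome, as a careful person would: the job done as asked, in the order asked, and still so for the second after the job is handed in, with the robot touching nothing.
It also fails if it takes over 106 s, if anything falls off the work surface, if the arm or the gripper's body presses on something with over 40 N, if the wrist force passes 120 N, or if a joint passes its speed limit or range.

## Working session

There is one attempt and no reset: what is moved stays moved. The work goes in short steps, Python scripts to look and compute and a shell command to move; the robot and the scene stay as the last step left them, time stands still between calls to the robot, and variables do not carry over. Pictures are saved under pics/ and viewed, about 12 in all and at most 16, crops included, and the job is handed in when it is done.

```bash
mkdir -p pics; ls
python3 - <<'E'
from cell import ctrl
import cv2
s=ctrl.sense();print(s)
for n in("top","side"):
    f=ctrl.grab_frame(n);cv2.imwrite(f"pics/{n}0.png",f["frame"]);print({k:v for k,v in f.items() if k!="frame"})
E
```

```text
pics
{'time_s': 0.0, 'q': array([ 1.29451248,  0.50838741, -0.23750362,  1.50117577,  0.12567954,
        1.14891893, -0.15478632]), 'joint_vel': array([ 0.00095572, -0.00095443, -0.00101   ,  0.00017828, -0.00166326,
       -0.00069146, -0.000639  ]), 'joint_efforts': array([-2.37734703e-04, -6.20597506e+01, -2.18660340e+00, -2.49650699e+01,
        1.28353672e-02,  1.18134718e-02,  3.73544353e-06]), 'tcp_pos': array([ 0.23259521, -0.57956699,  0.24738332]), 'eef_rot': array([ 9.81834097e-01,  1.89739031e-01, -1.94038579e-04, -9.31407444e-04]), 'ft_force': array([ 0.08412383,  0.02233732, -0.0278501 ]), 'wrist_torque': array([-0.01344728,  0.01028744,  0.03322779]), 'finger_gap': 0.0852979163598926}
{'fovy': 43.79659639554799, 'cx': 314.82868187059336, 'cy': 203.23451061499978, 'rvec': array([ 2.15447686, -2.21467552,  0.11055982]), 'tvec': array([-0.01761348,  0.5594573 ,  1.25507514])}
{'fovy': 47.241390212754965, 'cx': 314.0121764344447, 'cy': 204.0523835194903, 'rvec': array([ 0.65604308, -2.59274719,  1.16940298]), 'tvec': array([0.4866194 , 0.20781808, 1.03470145])}
```

View pics/top0.png

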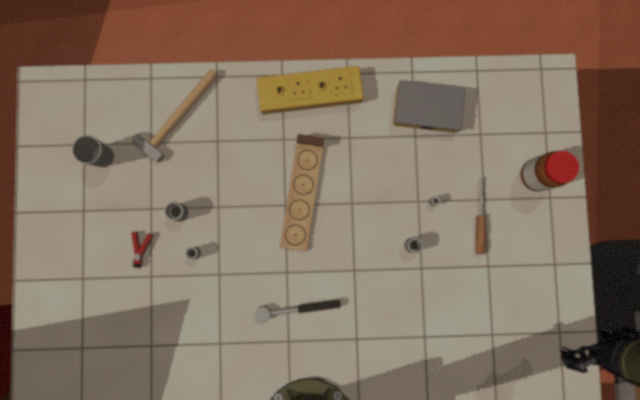

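View pics/side0.png

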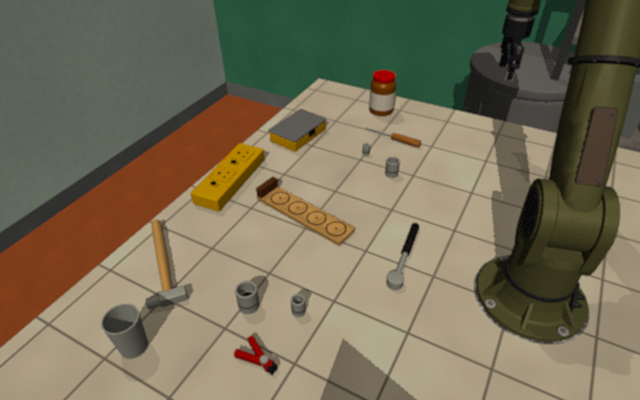

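The top view shows the strip from (310,138, block end) to (295,245), and sockets at about (177,211), (193,253), (414,244) and (435,201). The clamp is at (141,249) and the screwdriver at (481,220). Next I'll enlarge these for accurate pixels.

```bash
cat > h.py <<'E'
import cv2,numpy as np
from cell import ctrl
def K(f):
    a=f["frame"].shape[0]/2/np.tan(np.radians(f["fovy"]/2))
    return np.array([[a,0,f["cx"]],[0,a,f["cy"]],[0,0,1]])
def back(f,uv,z):
    R=cv2.Rodrigues(f["rvec"])[0];c=-R.T@f["tvec"]
    d=R.T@np.linalg.solve(K(f),[uv[0],uv[1],1]);return (c+d*(z-c[2])/d[2])[:2]
def proj(f,p):
    return cv2.projectPoints(np.array(p,float).reshape(-1,3),f["rvec"],f["tvec"],K(f),None)[0].reshape(-1,2)
def crop(f,x,y,w,h,s):
    return cv2.resize(f["frame"][y:y+h,x:x+w],None,fx=s,fy=s,interpolation=cv2.INTER_CUBIC)
def circ(c,r,z,n=40):
    t=np.linspace(0,2*np.pi,n);return np.c_[c[0]+r*np.cos(t),c[1]+r*np.sin(t),0*t+z]
E
python3 - <<'E'
from h import *
f=ctrl.grab_frame("top");g=ctrl.grab_frame("side")
a=[crop(f,155,190,50,75,5),crop(f,400,185,50,75,5),crop(f,270,130,60,125,3)]
b=[crop(g,225,270,90,60,4),crop(g,350,130,60,60,4)]
H=375
top=np.hstack([cv2.resize(i,(int(i.shape[1]*H/i.shape[0]),H)) for i in a])
print([i.shape for i in a])
cv2.imwrite("pics/m1.png",top);cv2.imwrite("pics/m2.png",np.hstack(b))
E
```

```text
[(375, 250, 3), (375, 250, 3), (375, 180, 3)]
```

View pics/m1.png

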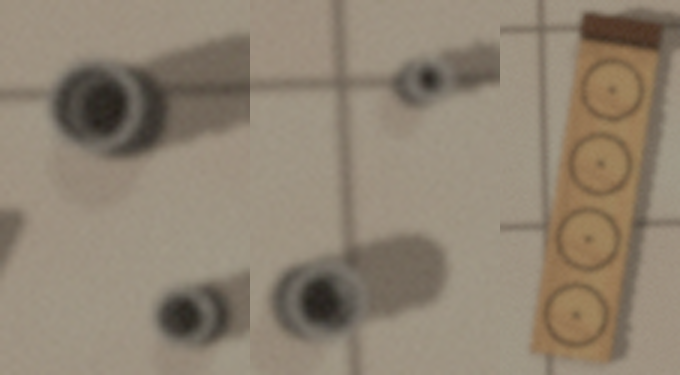

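View pics/m2.png

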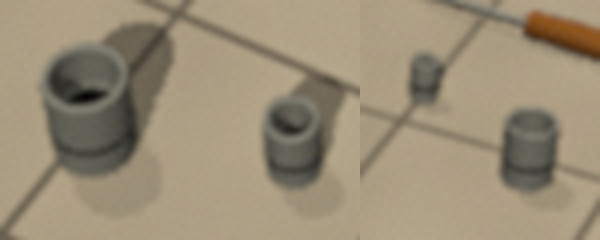

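```bash
cat > m.py <<'E'
from h import *
f=ctrl.grab_frame("top");g=ctrl.grab_frame("side")
def o(x,y,x0,y0,s): return np.array([(x+.5)/s-.5+x0,(y+.5)/s-.5+y0])
T={4:o(99,106,155,190,5),2:o(187,314,155,190,5),3:o(72,298,400,185,5),1:o(177,79,400,185,5)}
S={4:o(86,80,225,270,4),2:o(292,122,225,270,4),3:o(170,122,350,130,4),1:o(66,64,350,130,4)}
M=[back(f,o(*p,270,130,3),.014) for p in((76,315),(88,239),(100,163),(112,90))]
d=(M[3]-M[0])*3+(M[2]-M[1]);yaw=np.arctan2(d[1],d[0]);u=np.array([np.cos(yaw),np.sin(yaw)]);c=np.mean(M,0)
print("marks",np.round(M,4),"yaw",yaw)
M=[c+u*.066*(i-1.5) for i in range(4)];print("fit",np.round(M,4))
D=f["frame"].copy();E=g["frame"].copy()
for k in T:
    h=.028+.008*k;r=.008+.004*k;a=back(f,T[k],h);b=back(g,S[k],h);p=(a+b)/2
    print(k,"top",np.round(a,4),"side",np.round(b,4))
big=[]
for im,fr in((D,f),(E,g)):
    im=cv2.resize(im,None,fx=4,fy=4,interpolation=cv2.INTER_CUBIC)
    L=[(circ(m,.027,.014),(255,0,0)) for m in M]
    for k in T:
        h=.028+.008*k;r=.008+.004*k;p=(back(f,T[k],h)+back(g,S[k],h))/2
        L+=[(circ(p,r,h),(0,255,0)),(circ(p,r,0),(0,0,255))]
    for q,cl in L: cv2.polylines(im,[np.round(proj(fr,q)*4+1.5).astype(int)],True,cl,1)
    big.append(im)
a,b=big
def cut(im,x,y,w,h): return im[y*4:(y+h)*4,x*4:(x+w)*4]
cv2.imwrite("pics/ov1.png",np.vstack([np.hstack([cut(a,155,190,55,75),cut(a,400,185,55,75),cut(a,275,180,55,75)]),np.hstack([cut(b,230,265,55,60),cut(b,280,280,50,60),cut(b,350,135,60,60)])]))
E
python3 m.py
```

```text
marks [[ 0.4798  0.0202]
 [ 0.5449  0.0082]
 [ 0.6106 -0.0039]
 [ 0.6743 -0.016 ]] yaw -0.18345913380873016
fit [[ 0.4801  0.0202]
 [ 0.545   0.0082]
 [ 0.6099 -0.0039]
 [ 0.6747 -0.0159]]
4 top [0.5462 0.3171] side [0.5438 0.3231]
2 top [0.442  0.2779] side [0.4382 0.2846]
3 top [ 0.4468 -0.278 ] side [ 0.4449 -0.278 ]
1 top [ 0.5567 -0.3403] side [ 0.5527 -0.3347]
```

View pics/ov1.png

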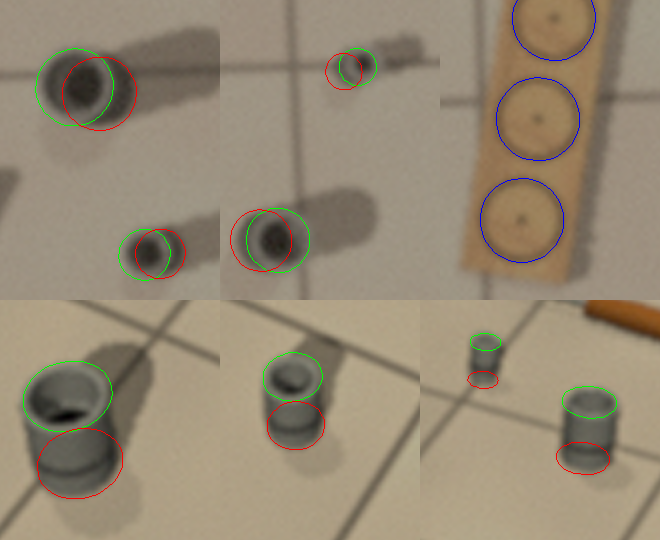

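Overlays are about right (rims within ~1.5 px), but the cameras disagree by up to 6 mm. I'll refine with a silhouette fit using colour (grey versus beige) and a ring fit for the marks.

```bash
cat > fit.py <<'E'
from h import *
from scipy.optimize import minimize
def gray(fr,lim=.13):
    b,gn,r=[cv2.GaussianBlur(fr["frame"].astype(np.float32),(0,0),.6)[...,i] for i in range(3)]
    return 1-(r-b)/(r+b+1)   # high = grey
def socket(fr,k,p0,z0=0):
    h=.028+.008*k;r=.008+.004*k;s=gray(fr);u=proj(fr,[[*p0,z0+h/2]])[0].astype(int);W=26
    x0,y0=u-W;s=s[y0:y0+2*W,x0:x0+2*W]
    bg=np.median(s);hi=np.percentile(s,97);s=np.clip((s-bg)/(hi-bg),-.5,1)
    S=8
    def cost(p):
        q=np.r_[proj(fr,circ(p,r,z0)),proj(fr,circ(p,r,z0+h))]-[x0,y0]
        hull=cv2.convexHull(((q+.5)*S).astype(np.float32)).round().astype(int)
        m=np.zeros((2*W*S,2*W*S),np.uint8);cv2.fillPoly(m,[hull],1)
        m=cv2.GaussianBlur(cv2.resize(m.astype(np.float32),(2*W,2*W),interpolation=cv2.INTER_AREA),(0,0),.8)
        return ((m-s)**2).sum()
    R=minimize(cost,p0,method="Nelder-Mead",options=dict(initial_simplex=[p0,p0+[.006,0],p0+[0,.006]],xatol=2e-4))
    return R.x,R.fun
def marks(fr,c0,yaw0):
    g=cv2.cvtColor(fr["frame"],cv2.COLOR_BGR2GRAY).astype(np.float32)
    def cost(v):
        c=v[:2];u=np.array([np.cos(v[2]),np.sin(v[2])])
        val=0
        for i in range(4):
            for r,w in((.0262,1),(.022,-.5),(.0305,-.5)):
                q=proj(fr,circ(c+u*.066*(i-1.5),r,.014,90)).astype(np.float32)
                val+=w*cv2.remap(g,q[:,:1],q[:,1:],cv2.INTER_LINEAR).mean()
        return val
    v=np.r_[c0,yaw0];R=minimize(cost,v,method="Nelder-Mead",options=dict(initial_simplex=[v,v+[.004,0,0],v+[0,.004,0],v+[0,0,.03]],xatol=1e-4))
    return R.x,R.fun
P0={4:(.545,.320),2:(.440,.281),3:(.446,-.278),1:(.555,-.337)}
if __name__=="__main__":
    for n in("top","side"):
        fr=ctrl.grab_frame(n);print(n,"marks",marks(fr,np.array([.5775,.002]),-.1835))
        for k in P0: x,c=socket(fr,k,np.array(P0[k]));print(n,k,x.round(4),round(c,1))
E
python3 fit.py
```

```text
top marks (array([ 0.57760844,  0.00230343, -0.18487068]), np.float64(-59.12371063232422))
top 4 [0.5495 0.3286] 400.2
top 2 [0.443  0.2872] 454.9
top 3 [ 0.4454 -0.2824] 346.9
top 1 [ 0.5572 -0.344 ] 439.1
side marks (array([ 0.57694372,  0.00250297, -0.18217467]), np.float64(-83.10177612304688))
side 4 [0.5475 0.3207] 27.8
side 2 [0.4409 0.281 ] 14.0
side 3 [ 0.4446 -0.2812] 85.6
side 1 [ 0.5561 -0.342 ] 108.0
```

```bash
python3 - <<'E'
import re
t=open("fit.py").read()
t=t.replace("bg=np.median(s);hi=np.percentile(s,97);s=np.clip((s-bg)/(hi-bg),-.5,1)",
"""yy,xx=np.mgrid[:2*W,:2*W];dd=np.hypot(xx-W,yy-W);bg=np.median(s);hi=np.median(s[dd<3]);s=np.clip((s-bg)/(hi-bg),0,1)
    e=np.linalg.norm(proj(fr,[[*p0,z0]])-proj(fr,[[*p0,z0+h]]))/2+1.6*r*600/1.2+3;s[dd>e]=0
    dbg.append(s)""").replace("P0={","dbg=[]\nP0={",1)
t+="\n    cv2.imwrite('pics/mask.png',cv2.resize(np.vstack([np.hstack(dbg[:4]),np.hstack(dbg[4:])])*255,None,fx=3.5,fy=3.5,interpolation=0))\n"
open("fit.py","w").write(t)
E
python3 fit.py
```

```text
top marks (array([ 0.57762154,  0.00224045, -0.1846786 ]), np.float64(-59.747337341308594))
top 4 [0.5524 0.2648] 114.0
top 2 [0.447  0.2551] 132.5
top 3 [ 0.4448 -0.283 ] 240.7
top 1 [ 0.5575 -0.3439] 32.8
side marks (array([ 0.57693563,  0.00248738, -0.18364415]), np.float64(-83.18313598632812))
side 4 [0.5477 0.3204] 18.2
side 2 [0.4411 0.2807] 10.7
side 3 [ 0.4444 -0.2814] 12.7
side 1 [ 0.5561 -0.342 ] 5.9[ WARN:0@4.018] global loadsave.cpp:1063 imwrite_ Unsupported depth image for selected encoder is fallbacked to CV_8U.
```

View pics/mask.png

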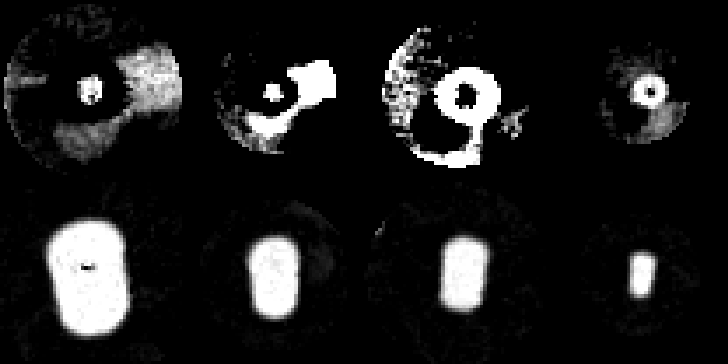

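The side-camera silhouettes are clean (low residual, ring fits of both cameras agree to 1 mm), so I use the side-camera positions. Start with socket1.

```bash
cat > d.py <<'E'
# usage: d.py target(s1..s4,m1..m4 or x,y) z  -> tool-axis shift, turn to strip heading
import sys,numpy as np
from scipy.spatial.transform import Rotation as R
from cell import ctrl
c=np.array([.5771,.0024]);yaw=-.1837;u=np.array([np.cos(yaw),np.sin(yaw)])
P={"s4":(.5477,.3204),"s2":(.4411,.2807),"s3":(.4444,-.2814),"s1":(.5561,-.342)}
for i in range(4):P[f"m{i+1}"]=c+u*.066*(i-1.5)
s=ctrl.sense();Q=R.from_quat(s["eef_rot"]);A=Q.as_matrix()
t=sys.argv[1];p=np.array(P[t] if t in P else eval(t));g=np.r_[p,float(sys.argv[2])]
d=A.T@(g-s["tcp_pos"]);th=np.arctan2(A[1,0],A[0,0])
print("t",round(s["time_s"],2),"shift",d.round(4),"turn",round(th-yaw,4),"tilt",A[:,2].round(4),"err world",(g-s["tcp_pos"]).round(4),"F",s["ft_force"].round(1),"gap",round(s["finger_gap"],4),"q",s["q"].round(2))
E
python3 d.py s1 .12
```

```text
t 0.5 shift [ 0.3886 -0.1004  0.1283] turn 0.5655 tilt [ 0.e+00  1.e-04 -1.e+00] err world [ 0.3232  0.238  -0.1282] F [0.5 0.5 0.6] gap 0.085 q [ 1.29  0.51 -0.24  1.5   0.13  1.15 -0.15]
```

```bash
python3 -m jog '[[[0.3886,-0.1004,0.1283,0.5655,0.7],[0.3886,-0.1004,0.1283,0.5655,0.7],[0.3886,-0.1004,0.1283,0.5655,0.7],[0.3886,-0.1004,0.1283,0.5655,0.7],[0.3886,-0.1004,0.1283,0.5655,0.7],[0.3886,-0.1004,0.1283,0.5655,0.7],[0.3886,-0.1004,0.1283,0.5655,0.7],[0.3886,-0.1004,0.1283,0.5655,0.7]]]' 40; python3 d.py s1 .024
```

```text
time_s: 1.5
tcp_pos: [0.5594, -0.3369, 0.1184]
eef_rot: [0.996, -0.088, -0.0, -0.002]
ft_force: [-0.4, -1.1, 0.6]
finger_gap: 0.0594
t 1.5 shift [-0.0023  0.0059  0.0944] turn 0.0073 tilt [ 2.0e-04  3.7e-03 -1.0e+00] err world [-0.0033 -0.0051 -0.0944] F [-0.4 -1.1  0.6] gap 0.0594 q [ 0.57  0.66 -0.1   1.58  0.08  0.9  -1.31]
```

```bash
python3 -m jog '[[[0,0,0,0,0.7],[0,0,0,0,0.7]]]'; python3 d.py s1 .024
```

```text
time_s: 1.75
tcp_pos: [0.5549, -0.3438, 0.1205]
eef_rot: [0.996, -0.093, 0.0, 0.001]
ft_force: [-0.4, 0.0, 0.2]
finger_gap: 0.0599
t 1.75 shift [ 0.0008 -0.0022  0.0965] turn -0.0025 tilt [-1.0e-04 -1.2e-03 -1.0e+00] err world [ 0.0012  0.0018 -0.0965] F [-0.4  0.   0.2] gap 0.0599 q [ 0.57  0.66 -0.1   1.59  0.08  0.9  -1.31]
```

```bash
python3 -m jog '[[[0,0,0.03,0,0.7],[0,0,0.06,0,0.7],[0,0,0.08,0,0.7],[0,0,0.096,0,0.7],[0,0,0.096,0,0.7],[0,0,0.096,0,0.7]]]'
python3 - <<'E'
from h import *
a=crop(ctrl.grab_frame("side"),320,90,90,100,4);b=crop(ctrl.grab_frame("top"),390,150,90,100,4);cv2.imwrite("pics/g1.png",np.hstack([a,b]))
E
python3 d.py s1 .024
```

```text
time_s: 2.5
tcp_pos: [0.5564, -0.3427, 0.0249]
eef_rot: [0.996, -0.092, 0.001, 0.0]
ft_force: [-0.1, -0.4, 0.4]
finger_gap: 0.0599
t 2.6 shift [-0.0005 -0.0004  0.0011] turn -0.0002 tilt [ 1.5e-03 -9.0e-04 -1.0e+00] err world [-0.0005  0.0005 -0.0011] F [ 0.4  0.3 -0.4] gap 0.0597 q [ 0.57  0.77 -0.09  1.66  0.09  0.71 -1.32]
```

View pics/g1.png

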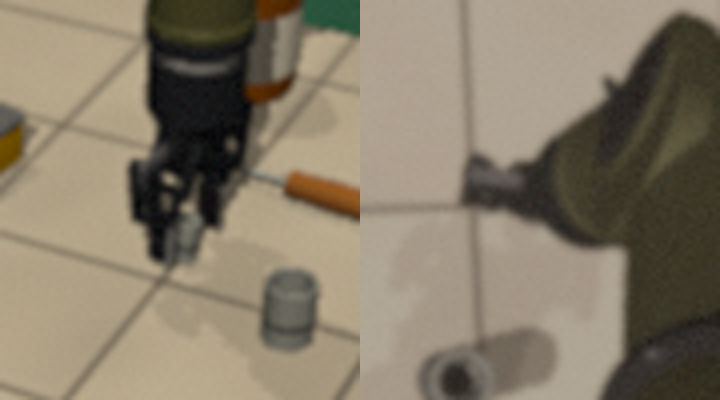

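The socket (at ~(185,238) in the left crop) stands between the fingers. Close.

```bash
python3 -m jog '[[[0,0,0,0,0.4],[0,0,0,0,0.2],[0,0,0,0,0.1],[0,0,0,0,0.1],[0,0,-0.02,0,0.1],[0,0,-0.06,0,0.1],[0,0,-0.12,0,0.1],[0,0,-0.12,0,0.1]]]' 40; python3 d.py m1 .144
```

```text
time_s: 3.6
tcp_pos: [0.5585, -0.3434, 0.149]
eef_rot: [0.996, -0.092, 0.004, 0.002]
ft_force: [0.8, -0.4, -2.0]
finger_gap: 0.0222
t 3.6 shift [-0.144  -0.3434  0.0027] turn -0.0002 tilt [ 0.0078 -0.0044 -1.    ] err world [-0.0787  0.3639 -0.005 ] F [ 0.8 -0.4 -2. ] gap 0.0222 q [ 0.57  0.63 -0.1   1.56  0.07  0.95 -1.31]
```

```bash
python3 -m jog '[[[-0.02,-0.04,0,0,0.1],[-0.045,-0.1,0,0,0.1],[-0.07,-0.16,0,0,0.1],[-0.095,-0.22,0,0,0.1],[-0.12,-0.28,0,0,0.1],[-0.133,-0.322,0,0,0.1],[-0.1412,-0.3425,0,0,0.1],[-0.1412,-0.3425,0,0,0.1]]]'; python3 -m jog '[[[0,0,0.02,0,0.1],[0,0,0.05,0,0.1],[0,0,0.07,0,0.1],[0,0,0.08,0,0.1],[0,0,0.08,0,0.1],[0,0,0.08,0,0.1]]]';python3 - <<'E'
from h import *
a=crop(ctrl.grab_frame("side"),270,140,100,110,4);b=crop(ctrl.grab_frame("top"),260,190,100,110,4);cv2.imwrite("pics/p1.png",np.hstack([a,b]))
E
python3 d.py m1 .038
```

```text
time_s: 4.6
tcp_pos: [0.479, 0.0226, 0.1433]
eef_rot: [0.996, -0.09, -0.001, -0.0]
ft_force: [0.4, -0.6, -0.3]
finger_gap: 0.0225
time_s: 5.35
tcp_pos: [0.4803, 0.0202, 0.0645]
eef_rot: [0.996, -0.092, 0.0, -0.0]
ft_force: [0.0, -0.7, -1.3]
finger_gap: 0.0228
t 5.45 shift [-0.0006  0.      0.0267] turn -0.0002 tilt [ 1.4e-03  1.0e-04 -1.0e+00] err world [-0.0006  0.0001 -0.0267] F [ 0.8 -0.8 -1.5] gap 0.0225 q [-0.03  0.54 -0.09  2.1   0.1   0.51 -1.95]
```

View pics/p1.png

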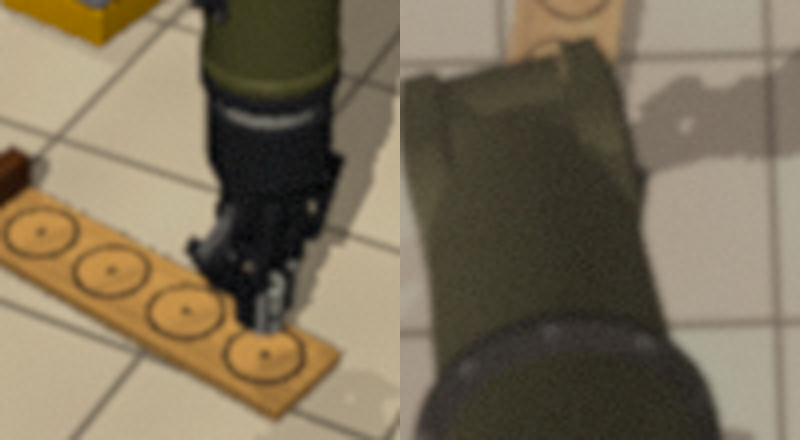

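Socket1 is held above mark 1, with its underside at crop (262,330) and the mark centre at (265,355). I'll lower it.

```bash
python3 -m jog '[[[0,0,0.012,0,0.1],[0,0,0.02,0,0.1],[0,0,0.024,0,0.1],[0,0,0.026,0,0.1],[0,0,0.026,0,0.1],[0,0,0.026,0,0.1]]]'; python3 d.py m1 .038
```

```text
time_s: 6.2
tcp_pos: [0.4794, 0.0205, 0.0384]
eef_rot: [0.996, -0.092, -0.0, 0.0]
ft_force: [-2.3, -0.6, 8.6]
finger_gap: 0.0226
t 6.2 shift [ 0.0003 -0.      0.0004] turn 0.0001 tilt [-4.e-04 -1.e-04 -1.e+00] err world [ 0.0003 -0.     -0.0004] F [-2.3 -0.6  8.6] gap 0.0226 q [-0.04  0.58 -0.08  2.12  0.11  0.44 -1.96]
```

```bash
python3 -m jog '[[[0,0,0,0,0.35],[0,0,0,0,0.6],[0,0,0,0,0.7],[0,0,0,0,0.7],[0,0,-0.03,0,0.9],[0,0,-0.08,0,1],[0,0,-0.12,0,1],[0,0,-0.12,0,1]]]'; python3 d.py s3 .158
```

```text
time_s: 7.2
tcp_pos: [0.4815, 0.0206, 0.1608]
eef_rot: [0.996, -0.092, 0.003, -0.0]
ft_force: [0.5, 0.3, 0.5]
finger_gap: 0.0856
t 7.2 shift [0.0188 0.3037 0.0024] turn -0.0003 tilt [ 6.e-03  4.e-04 -1.e+00] err world [-0.0371 -0.302  -0.0028] F [0.5 0.3 0.5] gap 0.0856 q [-0.01  0.38 -0.12  2.    0.07  0.76 -1.92]
```

```bash
python3 -m jog '[[[0.004,0.06,0,0,1],[0.008,0.12,0,0,1],[0.012,0.18,0,0,1],[0.016,0.24,0,0,1],[0.02,0.285,0,0,1],[0.0204,0.3033,0,0,1],[0.0204,0.3033,0,0,1],[0.0204,0.3033,0,0,1]]]'; python3 d.py s3 .03
cat > chk.py <<'E'
import sys
from fit import *
from h import *
fr=ctrl.grab_frame("side");c=np.array([.5771,.0024]);yaw=-.1837;u=np.array([np.cos(yaw),np.sin(yaw)])
for k in map(int,sys.argv[1]):
    m=c+u*.066*(k-2.5);g=cv2.cvtColor
    im=cv2.resize(fr["frame"],None,fx=4,fy=4,interpolation=cv2.INTER_CUBIC)
    # strip is not grey: same silhouette fit, standing on z=.014
    x,cost=socket(fr,k,m,.014);print("socket",k,"off mark along/across mm",(1000*(x-m)@np.c_[u,[-u[1],u[0]]]).round(1),"cost",round(cost,1))
E
python3 chk.py 1
```

```text
time_s: 8.2
tcp_pos: [0.4448, -0.2794, 0.1576]
eef_rot: [0.996, -0.091, -0.0, -0.001]
ft_force: [-0.4, 0.2, -0.5]
finger_gap: 0.0855
t 8.2 shift [1.000e-04 2.300e-03 1.276e-01] turn 0.0022 tilt [-5.0e-04  1.5e-03 -1.0e+00] err world [-0.0004 -0.002  -0.1276] F [-0.4  0.2 -0.5] gap 0.0855 q [ 0.57  0.45 -0.09  1.89  0.05  0.81 -1.29]
socket 1 off mark along/across mm [ 0.8 -3.2] cost 22.7
```

```bash
python3 -m jog '[[[0,0,0.04,0,1],[0,0,0.08,0,1],[0,0,0.11,0,1],[0,0,0.128,0,1],[0,0,0.128,0,1],[0,0,0.128,0,1]]]'; python3 d.py s3 .03
python3 - <<'E'
from h import *
a=crop(ctrl.grab_frame("side"),350,100,100,100,4)
g=ctrl.grab_frame("side");im=cv2.resize(g["frame"],None,fx=4,fy=4,interpolation=cv2.INTER_CUBIC)
c=np.array([.5771,.0024]);u=np.array([np.cos(-.1837),np.sin(-.1837)]);m=c-u*.099
for r,z in((.012,.014),(.012,.05),(.027,.014)): cv2.polylines(im,[np.round(proj(g,circ(m,r,z))*4+1.5).astype(int)],True,(0,255,0),1)
cv2.imwrite("pics/p2.png",np.hstack([a,im[165*4:265*4,280*4:380*4]]))
E
```

```text
time_s: 9.0
tcp_pos: [0.4452, -0.2808, 0.0307]
eef_rot: [0.996, -0.091, 0.0, 0.0]
ft_force: [0.1, -0.7, -0.0]
finger_gap: 0.085
t 9.0 shift [-0.0006  0.0008  0.0007] turn 0.0013 tilt [ 8.e-04 -1.e-04 -1.e+00] err world [-0.0008 -0.0006 -0.0007] F [ 0.1 -0.7 -0. ] gap 0.085 q [ 0.56  0.64 -0.06  2.01  0.08  0.5  -1.32]
```

View pics/p2.png

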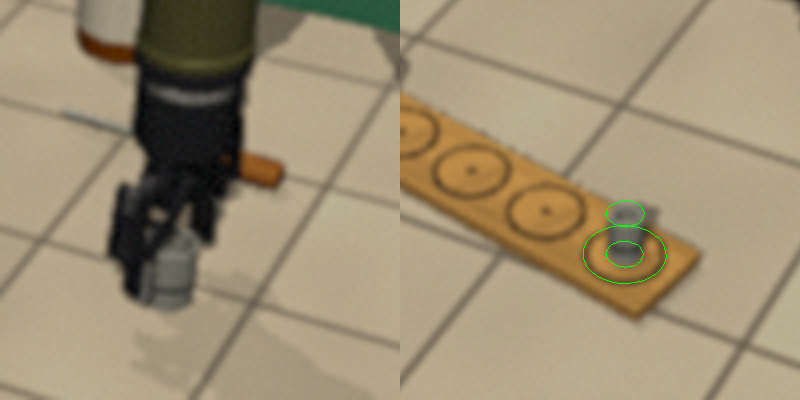

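Right: socket1 stands upright in ring 1, within ~2 mm of the predicted outline. Left: socket3 is between the fingers. Grip it.

```bash
python3 -m jog '[[[0,0,0,0,0.6],[0,0,0,0,0.4],[0,0,0,0,0.3],[0,0,0,0,0.3],[0,0,-0.02,0,0.3],[0,0,-0.06,0,0.3],[0,0,-0.12,0,0.3],[0,0,-0.12,0,0.3]]]' 50; python3 d.py m3 .15
python3 - <<'E'
import numpy as np
c=np.array([.5771,.0024]);y=-.1837;u=np.array([np.cos(y),np.sin(y)]);w=np.array([np.sin(y),-np.cos(y)])
P={4:(.5477,.3204),2:(.4411,.2807),3:(.4444,-.2814)}
m={i:c+u*.066*(i-2.5) for i in(1,2,3,4)}
f=lambda a,b:print(np.round([(b-a)@u,(b-a)@w],4))
f(P[3],m[3]);f(m[3],P[4]);f(P[4],m[4]);f(m[4],P[2]);f(P[2],m[2])
E
```

```text
time_s: 10.1
tcp_pos: [0.4464, -0.2827, 0.1539]
eef_rot: [0.996, -0.092, 0.004, 0.002]
ft_force: [-0.1, 0.1, -3.6]
finger_gap: 0.0388
t 10.1 shift [ 0.1092 -0.3043  0.0039] turn -0.0005 tilt [ 0.0068 -0.004  -1.    ] err world [ 0.1631  0.2791 -0.0039] F [-0.1  0.1 -3.6] gap 0.0388 q [ 0.58  0.45 -0.09  1.89  0.05  0.79 -1.29]
[ 0.1116 -0.3033]
[-0.12   -0.3073]
[0.186  0.3073]
[-0.2835 -0.2488]
[0.1515 0.2488]
```

```bash
python3 -m jog '[[[0.015,-0.04,0,0,0.3],[0.035,-0.095,0,0,0.3],[0.057,-0.155,0,0,0.3],[0.077,-0.21,0,0,0.3],[0.097,-0.263,0,0,0.3],[0.1075,-0.292,0,0,0.3],[0.1116,-0.3033,0,0,0.3],[0.1116,-0.3033,0,0,0.3]]]'; python3 -m jog '[[[0,0,0.03,0,0.3],[0,0,0.06,0,0.3],[0,0,0.085,0,0.3],[0,0,0.097,0,0.3],[0,0,0.102,0,0.3],[0,0,0.105,0,0.3],[0,0,0.105,0,0.3],[0,0,0.105,0,0.3]]]'; python3 d.py m3 .044
```

```text
time_s: 11.1
tcp_pos: [0.6089, -0.0039, 0.1488]
eef_rot: [0.996, -0.092, -0.001, 0.0]
ft_force: [0.4, -1.0, -3.2]
finger_gap: 0.0392
time_s: 12.1
tcp_pos: [0.61, -0.0036, 0.0456]
eef_rot: [0.996, -0.092, 0.001, -0.0]
ft_force: [-0.1, 1.2, -3.3]
finger_gap: 0.039
t 12.1 shift [-0.0004  0.0002  0.0016] turn 0.0001 tilt [ 0.0011  0.     -1.    ] err world [-0.0004 -0.0001 -0.0016] F [-0.1  1.2 -3.3] gap 0.039 q [ 0.01  0.7  -0.08  1.77  0.08  0.67 -1.86]
```

Nearly down (no contact yet). One more millimetre, then release.

```bash
python3 -m jog '[[[0,0,0.001,0,0.3],[0,0,0.0015,0,0.3],[0,0,0.0015,0,0.3]]]';  python3 -m jog '[[[0,0,0,0,0.5],[0,0,0,0,0.75],[0,0,0,0,0.9],[0,0,0,0,1],[0,0,-0.03,0,1],[0,0,-0.08,0,1],[0,0,-0.12,0,1],[0,0,-0.12,0,1]]]'; python3 d.py s4 .163
```

```text
time_s: 12.48
tcp_pos: [0.6099, -0.0036, 0.0445]
eef_rot: [0.996, -0.092, 0.001, -0.0]
ft_force: [-1.1, 0.9, 5.3]
finger_gap: 0.039
time_s: 13.48
tcp_pos: [0.6115, -0.0036, 0.167]
eef_rot: [0.996, -0.092, 0.003, -0.0]
ft_force: [-0.1, -0.3, -0.4]
finger_gap: 0.0856
t 13.47 shift [-0.122  -0.3069  0.0036] turn -0.0002 tilt [ 6.6e-03  1.0e-04 -1.0e+00] err world [-0.0638  0.324  -0.004 ] F [-0.1 -0.3 -0.4] gap 0.0856 q [ 0.02  0.55 -0.09  1.66  0.06  0.93 -1.84]
```

```bash
python3 -m jog '[[[-0.022,-0.056,0,0,1],[-0.044,-0.112,0,0,1],[-0.066,-0.168,0,0,1],[-0.088,-0.224,0,0,1],[-0.108,-0.277,0,0,1],[-0.12,-0.3073,0,0,1],[-0.12,-0.3073,0,0,1],[-0.12,-0.3073,0,0,1]]]'; python3 -m jog '[[[0,0,0.03,0,1],[0,0,0.07,0,1],[0,0,0.11,0,1],[0,0,0.128,0,1],[0,0,0.128,0,1],[0,0,0.128,0,1]]]'; python3 d.py s4 .036
python3 - <<'E'
from h import *
g=ctrl.grab_frame("side")
cv2.imwrite("pics/g4.png",np.hstack([crop(g,200,220,110,110,3),crop(g,250,160,120,110,3)]))
E
```

```text
time_s: 14.48
tcp_pos: [0.5478, 0.3191, 0.1626]
eef_rot: [0.996, -0.092, -0.0, 0.001]
ft_force: [0.4, -0.2, -0.2]
finger_gap: 0.0856
time_s: 15.22
tcp_pos: [0.5488, 0.3205, 0.0369]
eef_rot: [0.996, -0.092, 0.001, -0.001]
ft_force: [0.2, 0.2, 0.5]
finger_gap: 0.0855
t 15.22 shift [-0.0011  0.0003  0.0009] turn -0.0006 tilt [ 0.0019  0.001  -1.    ] err world [-0.0011 -0.0001 -0.0009] F [0.2 0.2 0.5] gap 0.0855 q [-0.52  0.74 -0.08  1.7   0.08  0.7  -2.4 ]
```

View pics/g4.png

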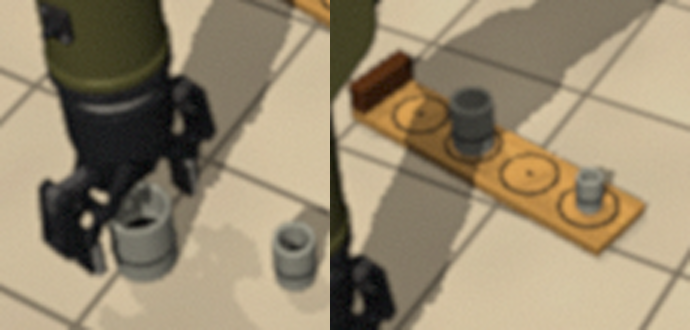

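Sockets 1 (590,190) and 3 (472,125) stand on their marks; socket4 (145,240) is between the fingers. Grip and lift.

```bash
python3 -m jog '[[[0,0,0,0,0.7],[0,0,0,0,0.5],[0,0,0,0,0.4],[0,0,0,0,0.4],[0,0,-0.02,0,0.4],[0,0,-0.06,0,0.4],[0,0,-0.12,0,0.4],[0,0,-0.12,0,0.4]]]' 60; python3 -m jog '[[[0,0,0,0,0.4],[0,0,0,0,0.4]]]'; python3 d.py m4 .155
```

```text
time_s: 16.27
tcp_pos: [0.5499, 0.3218, 0.1603]
eef_rot: [0.996, -0.092, 0.003, -0.003]
ft_force: [1.3, 0.5, -5.0]
finger_gap: 0.0474
time_s: 16.52
tcp_pos: [0.5465, 0.3197, 0.1533]
eef_rot: [0.996, -0.092, -0.002, 0.001]
ft_force: [-0.6, -0.4, -4.3]
finger_gap: 0.0479
t 16.52 shift [ 0.187   0.3064 -0.0014] turn 0.0001 tilt [-0.0036 -0.0022 -1.    ] err world [ 0.1279 -0.3354  0.0017] F [-0.6 -0.4 -4.3] gap 0.0479 q [-0.51  0.6  -0.09  1.6   0.06  0.95 -2.38]
```

```bash
python3 -m jog '[[[0.025,0.042,0,0,0.4],[0.055,0.092,0,0,0.4],[0.085,0.142,0,0,0.4],[0.115,0.19,0,0,0.4],[0.145,0.24,0,0,0.4],[0.17,0.281,0,0,0.4],[0.186,0.3073,0,0,0.4],[0.186,0.3073,0,0,0.4]]]'; python3 -m jog '[[[0,0,0.02,0,0.4],[0,0,0.05,0,0.4],[0,0,0.075,0,0.4],[0,0,0.092,0,0.4],[0,0,0.1,0,0.4],[0,0,0.103,0,0.4],[0,0,0.103,0,0.4],[0,0,0.103,0,0.4]]]'; python3 d.py m4 .05
```

```text
time_s: 17.52
tcp_pos: [0.6741, -0.0206, 0.1531]
eef_rot: [0.996, -0.095, -0.001, 0.001]
ft_force: [-0.4, 0.9, -5.1]
finger_gap: 0.0472
time_s: 18.52
tcp_pos: [0.675, -0.0157, 0.0534]
eef_rot: [0.996, -0.092, 0.001, -0.0]
ft_force: [0.4, 0.3, -4.5]
finger_gap: 0.0476
t 18.52 shift [-0.0006  0.0001  0.0034] turn -0.0001 tilt [ 0.0015  0.     -1.    ] err world [-0.0006  0.     -0.0034] F [ 0.4  0.3 -4.5] gap 0.0476 q [ 0.04  0.76 -0.09  1.58  0.08  0.8  -1.84]
```

```bash
python3 -m jog '[[[-0.0005,0,0.0015,0,0.4],[-0.0005,0,0.0028,0,0.4],[-0.0005,0,0.0028,0,0.4],[-0.0005,0,0.0028,0,0.4]]]';  python3 d.py m4 .05
```

```text
time_s: 19.02
tcp_pos: [0.6742, -0.0156, 0.0506]
eef_rot: [0.996, -0.092, 0.0, -0.0]
ft_force: [-3.7, 0.1, 5.3]
finger_gap: 0.0472
t 19.02 shift [0.0003 0.     0.0006] turn -0.0001 tilt [ 8.e-04 -0.e+00 -1.e+00] err world [ 0.0003 -0.0001 -0.0006] F [-3.7  0.1  5.3] gap 0.0472 q [ 0.04  0.77 -0.09  1.58  0.08  0.8  -1.84]
```

```bash
python3 -m jog '[[[0,0,0,0,0.6],[0,0,0,0,0.8],[0,0,0,0,1],[0,0,0,0,1],[0,0,-0.03,0,1],[0,0,-0.07,0,1],[0,0,-0.11,0,1],[0,0,-0.11,0,1]]]'; python3 -m jog '[[[-0.042,-0.037,0,0,1],[-0.084,-0.074,0,0,1],[-0.126,-0.111,0,0,1],[-0.168,-0.148,0,0,0.8],[-0.21,-0.185,0,0,0.8],[-0.25,-0.22,0,0,0.8],[-0.2835,-0.2488,0,0,0.8],[-0.2835,-0.2488,0,0,0.8]]]';python3 -m jog '[[[0,0,0,0,0.8],[0,0,0,0,0.8]]]'; python3 d.py s2 .028
```

```text
time_s: 20.02
tcp_pos: [0.6761, -0.0156, 0.1636]
eef_rot: [0.996, -0.092, 0.003, -0.0]
ft_force: [0.5, 0.4, -0.1]
finger_gap: 0.0854
time_s: 21.02
tcp_pos: [0.4376, 0.2841, 0.159]
eef_rot: [0.996, -0.088, -0.001, -0.0]
ft_force: [0.9, -0.7, 0.1]
finger_gap: 0.0682
time_s: 21.28
tcp_pos: [0.4415, 0.2794, 0.1594]
eef_rot: [0.996, -0.093, -0.0, 0.0]
ft_force: [-0.1, -0.1, 0.7]
finger_gap: 0.0681
t 21.27 shift [-0.0007 -0.0013  0.1314] turn -0.0024 tilt [-1.e-04 -8.e-04 -1.e+00] err world [-0.0004  0.0013 -0.1314] F [-0.1 -0.1  0.7] gap 0.0681 q [-0.54  0.44 -0.11  1.89  0.07  0.81 -2.44]
```

```bash
python3 -m jog '[[[0,0,0.03,0,0.8],[0,0,0.07,0,0.8],[0,0,0.11,0,0.8],[0,0,0.131,0,0.8],[0,0,0.131,0,0.8],[0,0,0.131,0,0.8]]]'; python3 d.py s2 .028
python3 - <<'E'
from h import *
g=ctrl.grab_frame("side")
cv2.imwrite("pics/g2.png",np.hstack([crop(g,220,230,110,140,3),crop(g,250,150,120,140,3)]))
E
```

```text
time_s: 22.02
tcp_pos: [0.4416, 0.2805, 0.0294]
eef_rot: [0.996, -0.092, 0.0, -0.0]
ft_force: [0.4, 0.0, 0.4]
finger_gap: 0.0683
t 22.02 shift [-0.0005 -0.0001  0.0014] turn -0.0012 tilt [ 9.e-04  3.e-04 -1.e+00] err world [-0.0005  0.0002 -0.0014] F [0.4 0.  0.4] gap 0.0683 q [-0.56  0.64 -0.08  2.02  0.1   0.49 -2.47]
```

View pics/g2.png

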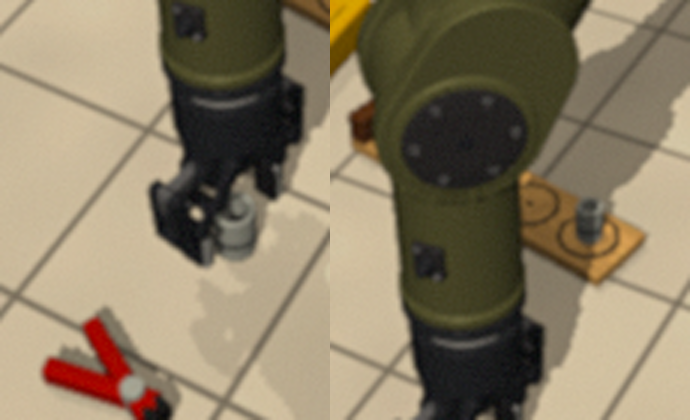

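Socket2 (238,230) is between the fingers, clear of the clamp. Grip, lift and carry to above mark 2.

```bash
python3 -m jog '[[[0,0,0,0,0.5],[0,0,0,0,0.3],[0,0,0,0,0.2],[0,0,0,0,0.2],[0,0,-0.02,0,0.2],[0,0,-0.06,0,0.2],[0,0,-0.13,0,0.2],[0,0,-0.13,0,0.2]]]' 45; python3 -m jog '[[[0.025,0.042,0,0,0.2],[0.053,0.088,0,0,0.2],[0.081,0.134,0,0,0.2],[0.109,0.18,0,0,0.2],[0.132,0.218,0,0,0.2],[0.146,0.24,0,0,0.2],[0.1515,0.2488,0,0,0.2],[0.1515,0.2488,0,0,0.2]]]'; python3 -m jog '[[[0,0,0.0,0,0.2],[0,0,0.02,0,0.2],[0,0,0.05,0,0.2],[0,0,0.05,0,0.2],[0,0,0.05,0,0.2]]]'; python3 d.py m2 .0425
```

```text
time_s: 23.08
tcp_pos: [0.4424, 0.2821, 0.1629]
eef_rot: [0.996, -0.092, 0.003, -0.002]
ft_force: [-0.1, -0.3, -2.2]
finger_gap: 0.0313
time_s: 24.08
tcp_pos: [0.5438, 0.0087, 0.1582]
eef_rot: [0.996, -0.092, -0.001, -0.0]
ft_force: [0.1, 0.1, -1.2]
finger_gap: 0.0312
time_s: 24.7
tcp_pos: [0.5445, 0.0094, 0.1095]
eef_rot: [0.996, -0.091, 0.0, -0.0]
ft_force: [0.1, 1.1, -1.2]
finger_gap: 0.0318
t 24.7 shift [0.0003 0.001  0.067 ] turn 0.0012 tilt [ 6.e-04  3.e-04 -1.e+00] err world [ 0.0002 -0.001  -0.067 ] F [ 0.1  1.1 -1.2] gap 0.0318 q [-0.    0.53 -0.09  1.9   0.07  0.71 -1.88]
```

```bash
python3 -m jog '[[[0,0,0.025,0,0.2],[0,0,0.045,0,0.2],[0,0,0.058,0,0.2],[0,0,0.063,0,0.2],[0,0,0.065,0,0.2],[0,0,0.066,0,0.2],[0,0,0.066,0,0.2]]]'; python3 d.py m2 .0425
```

```text
time_s: 25.58
tcp_pos: [0.5447, 0.0086, 0.0437]
eef_rot: [0.996, -0.092, 0.001, -0.0]
ft_force: [-0.6, 0.5, 5.0]
finger_gap: 0.0311
t 25.57 shift [0.     0.0002 0.0012] turn 0.0 tilt [ 1.4e-03  1.0e-04 -1.0e+00] err world [-0.     -0.0002 -0.0012] F [-0.6  0.5  5. ] gap 0.0311 q [-0.01  0.63 -0.08  1.95  0.08  0.56 -1.9 ]
```

```bash
python3 -m jog '[[[0,0,0,0,0.4],[0,0,0,0,0.6],[0,0,0,0,0.8],[0,0,0,0,0.8],[0,0,-0.03,0,0.8],[0,0,-0.08,0,0.8],[0,0,-0.14,0,0.8],[0,0,-0.17,0,0.8]]]'; python3 -m jog '[[[-0.01,0.06,0,0,0.8],[-0.02,0.12,0,0,0.8],[-0.03,0.18,0,0,0.8],[-0.04,0.24,0,0,0.8],[-0.05,0.3,0,0,0.8],[-0.05,0.36,0,0,0.8],[-0.05,0.36,0,0,0.8],[-0.05,0.36,0,0,0.8]]]'; python3 chk.py 1234
python3 - <<'E'
from h import *
c=np.array([.5771,.0024]);u=np.array([np.cos(-.1837),np.sin(-.1837)]);o=[]
for n,(x,y,w,h) in(("side",(245,160,120,90)),("top",(265,125,70,130))):
    g=ctrl.grab_frame(n);cv2.imwrite(f"pics/f_{n}.png",g["frame"])
    s=5 if n=="side" else 4;S=4
    im=cv2.resize(g["frame"],None,fx=S,fy=S,interpolation=cv2.INTER_CUBIC)
    raw=im[y*S:(y+h)*S,x*S:(x+w)*S].copy()
    for k in range(1,5):
        m=c+u*.066*(k-2.5);r=.008+.004*k
        for z in(.014,.042+.008*k): cv2.polylines(im,[np.round(proj(g,circ(m,r,z))*S+1.5).astype(int)],True,(0,255,0),1)
    o+=[np.vstack([raw,im[y*S:(y+h)*S,x*S:(x+w)*S]])] if n=="side" else [im[y*S:(y+h)*S,x*S:(x+w)*S]]
H=580;o=[cv2.copyMakeBorder(i[:H],0,max(0,H-i.shape[0]),0,0,0) for i in[cv2.resize(o[0],None,fx=.8,fy=.8),o[1]]]
cv2.imwrite("pics/final.png",np.hstack(o))
E
```

```text
time_s: 26.58
tcp_pos: [0.5451, 0.0085, 0.216]
eef_rot: [0.996, -0.092, 0.002, -0.0]
ft_force: [-0.2, -0.1, -1.1]
finger_gap: 0.0681
time_s: 27.58
tcp_pos: [0.4293, -0.3357, 0.2124]
eef_rot: [0.996, -0.092, -0.0, -0.001]
ft_force: [-0.4, 0.5, 0.9]
finger_gap: 0.0683
socket 1 off mark along/across mm [ 1.  -3.6] cost 33.0
socket 2 off mark along/across mm [ 0.3 -3.7] cost 170.1
socket 3 off mark along/across mm [ 2.9 -3.4] cost 428.9
socket 4 off mark along/across mm [-0.7 -1.4] cost 264.7
```

View pics/final.png

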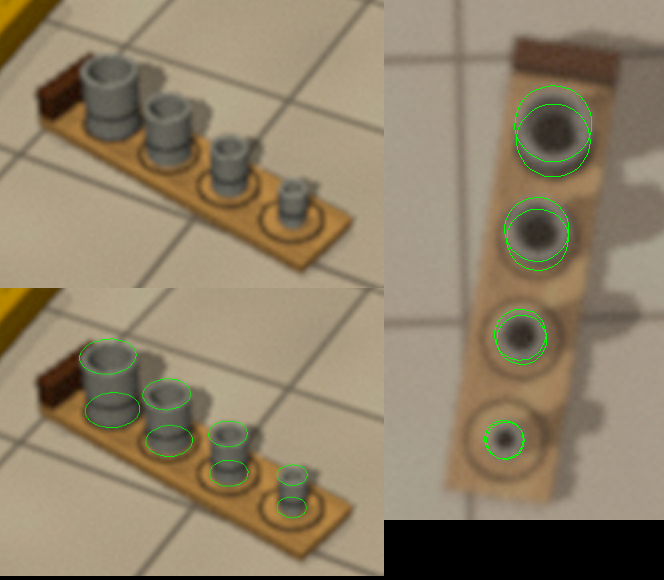

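View pics/f_side.png

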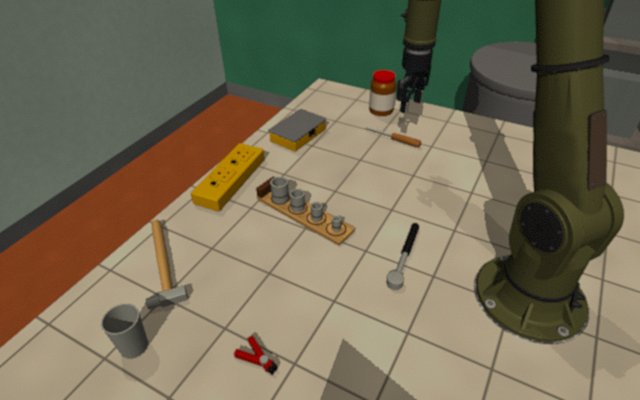

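```bash
python3 -c "
from cell import ctrl
print(ctrl.sign_off(), ctrl.sense()['time_s'])"
```

```text
the job is handed in; nothing more can be done
the job is handed in; nothing more can be done
```

All four sockets now stand upright, open end up, on the strip in size order: socket4 beside the block, then socket3, socket2, and socket1 at the open end. I handed the job in at about 28 s of the 106 s allowed, with the gripper open and clear of everything.

- **Placement:** in both cameras the final overlays put each socket inside its ring, within about 1–2 mm of the mark centre as judged by eye.
- **Contact forces:** force readings at set-down were about 5–9 N. I only read the force at the end of each move.
- **Bystanders:** the screwdriver and the spring clamp look unmoved in the last side picture. I did not measure them.
- **Check that disagreed:** my automatic silhouette fit gave offsets of 1.4–3.7 mm across the strip and up to 2.9 mm along it. Its residuals on the wood were mostly high (33–429, against 6–18 on the bare counter). I trusted the picture overlays instead and made no correction.

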